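# Tip gudgeon pins from their tubes into the parts washer and switch it on

### The job

Tip the steel gudgeon pin out of every clear tube that holds one into the parts washer: tilt each tube slowly and stop as soon as its pin slides to the rim, so that the black rubber spacer behind it never comes out, and lay each tube back flat on the mat. When all the pins are in the tank, switch the washer on at its toggle (over to the green lamp's side). The tubes are thin, so hold them lightly, and leave the yellow tape measure and the other things on the bench where they are.

Things in the scene. Friction and masses are not known exactly. Their poses are not given: they have to be found in the camera images.
- tube_0: clear, thin square plastic tube, 160 mm long, 36 x 36 mm outside, bore 29 mm, 70 g, one end open (orange band), one closed (black cap). Origin at its centre; x runs along it to the mouth, 80 mm away; z up as it lies (origin 18 mm above its support). Over 30 N a finger damages it; 12 to 20 N holds it, at mid-length. One that holds no pin at the start is already empty and may stay where it lies
- tube_1: clear, thin square plastic tube, 160 mm long, 36 x 36 mm outside, bore 29 mm, 70 g, one end open (orange band), one closed (black cap). Origin at its centre; x runs along it to the mouth, 80 mm away; z up as it lies (origin 18 mm above its support). Over 30 N a finger damages it; 12 to 20 N holds it, at mid-length. One that holds no pin at the start is already empty and may stay where it lies
- tube_2: clear, thin square plastic tube, 160 mm long, 36 x 36 mm outside, bore 29 mm, 70 g, one end open (orange band), one closed (black cap). Origin at its centre; x runs along it to the mouth, 80 mm away; z up as it lies (origin 18 mm above its support). Over 30 N a finger damages it; 12 to 20 N holds it, at mid-length. One that holds no pin at the start is already empty and may stay where it lies
- tube_3: clear, thin square plastic tube, 160 mm long, 36 x 36 mm outside, bore 29 mm, 70 g, one end open (orange band), one closed (black cap). Origin at its centre; x runs along it to the mouth, 80 mm away; z up as it lies (origin 18 mm above its support). Over 30 N a finger damages it; 12 to 20 N holds it, at mid-length. One that holds no pin at the start is already empty and may stay where it lies
- pin_0: bare steel gudgeon pin, 22 mm diameter, 60 mm long, about 80 g, lying loose lengthwise in tube_0, between the spacer and the mouth. Origin at its centre, x along its length. It slides along the tube when that is tipped mouth-down by roughly 9 to 18 degrees: the angle differs from start to start. It may be absent (tube_0 is then already empty)
- pin_1: bare steel gudgeon pin, 22 mm diameter, 60 mm long, about 80 g, lying loose lengthwise in tube_1, between the spacer and the mouth. Origin at its centre, x along its length. It slides along the tube when that is tipped mouth-down by roughly 9 to 18 degrees: the angle differs from start to start. It may be absent (tube_1 is then already empty)
- pin_2: bare steel gudgeon pin, 22 mm diameter, 60 mm long, about 80 g, lying loose lengthwise in tube_2, between the spacer and the mouth. Origin at its centre, x along its length. It slides along the tube when that is tipped mouth-down by roughly 9 to 18 degrees: the angle differs from start to start. It may be absent (tube_2 is then already empty)
- pin_3: bare steel gudgeon pin, 22 mm diameter, 60 mm long, about 80 g, lying loose lengthwise in tube_3, between the spacer and the mouth. Origin at its centre, x along its length. It slides along the tube when that is tipped mouth-down by roughly 9 to 18 degrees: the angle differs from start to start. It may be absent (tube_3 is then already empty)
- spacer_0: black rubber block, 30 x 25 x 25 mm, 20 g, at the closed end of tube_0; origin at its centre. It grips the tube better than the pin does: it only slides when tipped 6 to 11 degrees steeper than the pin needed (some 16 to 29 degrees)
- spacer_1: black rubber block, 30 x 25 x 25 mm, 20 g, at the closed end of tube_1; origin at its centre. It grips the tube better than the pin does: it only slides when tipped 6 to 11 degrees steeper than the pin needed (some 16 to 29 degrees)
- spacer_2: black rubber block, 30 x 25 x 25 mm, 20 g, at the closed end of tube_2; origin at its centre. It grips the tube better than the pin does: it only slides when tipped 6 to 11 degrees steeper than the pin needed (some 16 to 29 degrees)
- spacer_3: black rubber block, 30 x 25 x 25 mm, 20 g, at the closed end of tube_3; origin at its centre. It grips the tube better than the pin does: it only slides when tipped 6 to 11 degrees steeper than the pin needed (some 16 to 29 degrees)
- mat: fixed black rubber mat on the worktop, 330 mm (its x) by 220 mm (its y), 3 mm thick, on which the tubes lie along its y, at x about -125, -37, 37 and 125 mm, mouths to its -y. Origin at the centre of its underside
- washer: fixed parts washer: open square steel tank, 160 x 160 mm outside, walls 6 mm thick with their rim 62 mm above the worktop, inner floor 24 mm above it; blue control box 60 mm (x) by 130 mm (y), 50 mm high, on its near side, centred 110 mm from the tank's centre along its -x. Origin on the worktop below the centre of the tank; z up
- toggle (a joint): the washer's bat toggle switch on top of the control box, in rad: -0.42 leaning fully to the washer's +y (the red lamp: off), +0.42 leaning fully to its -y (the green lamp: on). It snaps over past the centre (0) by itself; about 1 N at the tip moves it
- toggle_tip (a point): centre of the 15 mm ball at the end of the toggle bat; it is 43 mm from the pivot, which lies 54 mm above the worktop over the middle of the control box (110 mm from the tank's centre along the washer's -x). The shaft is 9 mm thick; the ball's centre stands about 93 mm above the worktop when the bat leans
- tape_measure: yellow tape measure, 34 x 76 x 60 mm, a bystander; origin at the centre of its underside

How it is judged (in metres and radians):
On the way, in this order (a step that is already met when the one before it is completed fails the run):
1. every pin lies in the washer's tank (x of pin_0 in the frame of washer between -0.075 and 0.075 m and y of pin_0 in the frame of washer between -0.075 and 0.075 m and z of pin_0 in the frame of washer between 0.015 and 0.06 m and x of pin_1 in the frame of washer between -0.075 and 0.075 m and y of pin_1 in the frame of washer between -0.075 and 0.075 m and z of pin_1 in the frame of washer between 0.015 and 0.06 m and x of pin_2 in the frame of washer between -0.075 and 0.075 m and y of pin_2 in the frame of washer between -0.075 and 0.075 m and z of pin_2 in the frame of washer between 0.015 and 0.06 m and x of pin_3 in the frame of washer between -0.075 and 0.075 m and y of pin_3 in the frame of washer between -0.075 and 0.075 m and z of pin_3 in the frame of washer between 0.015 and 0.06 m), for 0.2 s.
2. then the toggle is switched on (value of joint toggle above 0.3 rad), for 0.2 s.
At the end, for the whole second after the job is handed in: Every pin present lies at rest in the washer's tank; every tube lies flat (within 8 degrees) on the mat, its centre over the mat, with its rubber spacer still inside; the toggle is over on the green (on) side, beyond 0.3 rad (all of step 1 and linear speed of each of pin_0, pin_1, pin_2, pin_3 below 0.05 m/s and x of tube_0 in the frame of mat between -0.165 and 0.165 m and y of tube_0 in the frame of mat between -0.11 and 0.11 m and z of tube_0 in the frame of mat between 0.012 and 0.03 m and angle between tube_0's own x axis and vertical between 1.42 and 1.72 rad and x of spacer_0 in the frame of tube_0 between -0.085 and 0.07 m and y of spacer_0 in the frame of tube_0 between -0.02 and 0.02 m and z of spacer_0 in the frame of tube_0 between -0.02 and 0.02 m and x of tube_1 in the frame of mat between -0.165 and 0.165 m and y of tube_1 in the frame of mat between -0.11 and 0.11 m and z of tube_1 in the frame of mat between 0.012 and 0.03 m and angle between tube_1's own x axis and vertical between 1.42 and 1.72 rad and x of spacer_1 in the frame of tube_1 between -0.085 and 0.07 m and y of spacer_1 in the frame of tube_1 between -0.02 and 0.02 m and z of spacer_1 in the frame of tube_1 between -0.02 and 0.02 m and x of tube_2 in the frame of mat between -0.165 and 0.165 m and y of tube_2 in the frame of mat between -0.11 and 0.11 m and z of tube_2 in the frame of mat between 0.012 and 0.03 m and angle between tube_2's own x axis and vertical between 1.42 and 1.72 rad and x of spacer_2 in the frame of tube_2 between -0.085 and 0.07 m and y of spacer_2 in the frame of tube_2 between -0.02 and 0.02 m and z of spacer_2 in the frame of tube_2 between -0.02 and 0.02 m and x of tube_3 in the frame of mat between -0.165 and 0.165 m and y of tube_3 in the frame of mat between -0.11 and 0.11 m and z of tube_3 in the frame of mat between 0.012 and 0.03 m and angle between tube_3's own x axis and vertical between 1.42 and 1.72 rad and x of spacer_3 in the frame of tube_3 between -0.085 and 0.07 m and y of spacer_3 in the frame of tube_3 between -0.02 and 0.02 m and z of spacer_3 in the frame of tube_3 between -0.02 and 0.02 m and value of joint toggle above 0.3 rad); the robot touches nothing.
It fails at once if a rubber spacer comes out of its tube (x of spacer_0 in the frame of tube_0 above 0.085 m or x of spacer_1 in the frame of tube_1 above 0.085 m or x of spacer_2 in the frame of tube_2 above 0.085 m or x of spacer_3 in the frame of tube_3 above 0.085 m).
It fails at once if a tube is squeezed with more than 30 N a finger (60 N of contact force in all) (contact force between the fingers and tube_0 above 60 N or contact force between the fingers and tube_1 above 60 N or contact force between the fingers and tube_2 above 60 N or contact force between the fingers and tube_3 above 60 N).
It fails at once if the tape measure is shifted by more than 3 cm (distance of tape_measure from where it was at the start of the episode above 0.03 m).
Of pin_0, pin_1, pin_2, pin_3 only 3 to 4 are there at a start; the rules pass over those that are not, and their reading is None.
At some moment in a run one of tube_0, tube_3 may be knocked a few centimetres aside while the robot is not near it.
It also fails if it takes over 208 s, if anything falls off the work surface, if the arm or the gripper's body presses on something with over 40 N, if the wrist force passes 120 N, or if a joint passes its speed limit or range.

### The arm

A 6-joint arm with a two-finger parallel gripper is mounted at the origin on a cart in front of the work surface, level with it; the furniture and walls round the work are solid. World frame = base frame: x ahead of the robot, y to its left, z up, the work surface at z = 0. Lengths are in mm, angles in rad, forces in N, time in s.
With the tool pointing down it reaches from about 300 to 775 mm from the base axis. Payload 14.6 kg.
Tool frame: the origin (TCP) lies midway between the tips of the shut fingers; the grasp point (between the pads) lies r.grip_point_offset behind it (r.grip_point_offset is the distance from the TCP to the grasp point, in mm); z points along the fingers, y is the line along which they close (so a half turn about z gives the same grasp; the last joint's range is limited). The gripper opens to 94 mm and grips with 3 to 60 N. Pads are 16 mm wide; open, the fingers measure 119 mm over their backs; the gripper's body (75 mm by 177 mm) begins 78 mm behind the grasp point.
Start: joints at [1.179, 0.3, 1.521, -0, 1.321, -0.067], TCP at [175.513, 521.234, 205.446] pointing down, gripper open.
Joint ranges: [-3.03, 3.03], [-0.79, 2.21], [0.23, 2.52], [-1.04, 4.18], [0, 3.07], [-2.55, 2.55]. Speed limits (rad/s): [2.22, 2.22, 2.57, 3.14, 3.14, 3.14].

### API

Orientations are given as a rotation vector (axis times angle).
In Python, from station import r, get_image, recognise, masks_of gives the robot as it stands.
- The arm moves only by the shell command python3 -m pendant 'ROWS'. ROWS is JSON, a list of rows, each a list of 3 entries, a list of its own where there are three numbers: the shift along the tool's x, y, z in units of 400 mm (1.0 is 400 mm), then the turn, a rotation vector about the tool's x, y, z in units of 45 degrees (1.0 is 45 degrees), then the opening, from -1 (shut) to 1 (fully open). In form: [[[dx, dy, dz], [rx, ry, rz], grip], ...]. A call has 1 to 5 rows; each row is the pose to reach, as a shift and turn from the pose commanded when the call began, along the tool's axes at that moment; what a row does not reach only later rows make up. A row lasts 1/12 s, in which the tool goes at most 41.7 mm and 7.16 degrees, less where a joint would pass 70% of its speed; a pose out of reach is approached as far as the arm can. A call with a number of a shift or a turn outside -1 to 1 is refused whole. A call with a gripper value outside its range is refused whole. The fingers move at their own pace and stop on an object; the grip force is fixed at half the most. Time passes only in rows, so rows that repeat a pose let the fingers close. It gives the time, the measured TCP pose, the force, the opening and the grip force at its end, in the units of the state.
- r.get_obs(): the state, without advancing time (a new reading comes with each control period).
- get_image(name): name is "side" or "top" or "wrist"; returns a dict with "img" (480x640x3 uint8, red, green, blue), "camera_matrix" (3x3 intrinsics, pixels), "R" (3x3) and "t" (3): a world point X has camera coordinates R X + t. Camera axes: x right, y down, z forward; pixel columns grow to the right and rows downward; lengths in mm; the calibration is good to about 2 mm. A picture is of the moment at which its call begins. There is no depth.
- r.finish_job(): hands the job in; it is judged then, once.
Trained networks look in a picture, given as the dict that the camera call returned (one of the last four; its "shot" number tells which), for a name from the list of things; names that differ only in an ending like _2 or _b are one class to them, and where a whole thing is asked for, a point or a joint stands for the part that bears it (a point fixed in the world has none). Each returns a list of dicts, best first, with "conf" (0 to 1); they miss things now and then, are a little off and sometimes report something else, mostly with a low value. They report only what shows in the picture. A call takes as long as a camera call.
- recognise(picture, thing): "pixel" ([column, row] in pixels, amid what is visible of it).
- masks_of(picture, thing): "mask" (480x640 bool, what is visible of it) and "pixel" ([column, row] in pixels, amid what is visible of it).
The state is a dict: "time": time; "joint_pos": joint angles; "qd": joint speeds; "effort": joint torques, N m; "eef_pos": TCP position; "tool_rot": TCP orientation; "ft_force": force on the tool from outside, world axes, zero at the start; "ft_torque": the same for the moment, N m; "grip_width": finger opening in mm; "grasp_force": force on a finger pad.
Only numpy, scipy, OpenCV 4.12 (cv2) and the standard library are available. Lean on these libraries where they do the work, as an engineer would, in place of code of your own. Each camera call takes 0.05 s, during which the arm holds its last target. There are 200 camera calls.

## Working session

There is one attempt and no reset: what is moved stays moved. The work goes in short steps, Python scripts to look and compute and a shell command to move; the robot and the scene stay as the last step left them, time stands still between calls to the robot, and variables do not carry over. Pictures are saved under pics/ and viewed, at most 14 in all, crops included, and the job is handed in when it is done.

```bash
mkdir -p pics; ls; cat > h.py <<'E'
import numpy as np, cv2
from station import r, get_image, recognise, masks_of
from scipy.spatial.transform import Rotation as Ro
def save(n,d): cv2.imwrite(f'pics/{n}.png',d['img'][:,:,::-1])
def ray(d,p):
    K=d['camera_matrix'];R=np.array(d['R']);t=np.array(d['t'])
    v=R.T@np.linalg.inv(K)@np.array([p[0],p[1],1.]);return -R.T@t,v
def onz(d,p,z):
    c,v=ray(d,p);return c+v*(z-c[2])/v[2]
def proj(d,X):
    q=np.array(d['R'])@np.array(X)+np.array(d['t']);q=np.array(d['camera_matrix'])@q;return q[:2]/q[2]
E
python3 - <<'E'
from h import *
o=r.get_obs();print(o, r.grip_point_offset)
for n in('top','side','wrist'):
    d=get_image(n);save(n+'0',d);print(n,np.round(-np.array(d['R']).T@d['t']))
    for th in('tube_0','pin_0','spacer_0','mat','washer','toggle','toggle_tip','tape_measure'):
        z={'tube_0':21,'pin_0':14,'spacer_0':14,'mat':3,'washer':0,'toggle':70,'toggle_tip':93,'tape_measure':30}[th]
        for q in recognise(d,th): print(th,round(q['conf'],2),np.round(q['pixel']),np.round(onz(d,q['pixel'],z)[:2]))
E
```

```text
pics
{'time': 0.0, 'joint_pos': array([ 1.17939000e+00,  3.00463907e-01,  1.52158516e+00,  6.81588624e-05,
        1.32072880e+00, -6.65885666e-02]), 'qd': array([-2.66842793e-04,  8.02342151e-04,  1.52868574e-03, -6.55290186e-04,
        1.59136161e-03,  9.87181581e-05]), 'effort': array([-1.53609737e-03, -5.31808591e+01, -3.52742708e+01,  7.08619715e-02,
        2.43789976e-02, -5.28445878e-05]), 'eef_pos': array([175.40093937, 520.99528756, 204.88856015]), 'tool_rot': array([-5.07954730e-01, -3.09991755e+00,  1.78939757e-03]), 'ft_force': array([ 0.26172432,  0.54976738, -0.00370173]), 'ft_torque': array([-0.02303067, -0.00204429, -0.03209462]), 'grasp_force': 0.0, 'grip_width': 93.98883261541052} 18.8
top [ 245.  265. 1220.]
tube_0 0.88 [298. 240.] [419. 333.]
tube_0 0.86 [290. 205.] [490. 350.]
tube_0 0.85 [332. 271.] [354. 267.]
tube_0 0.75 [276. 164.] [576. 377.]
mat 0.95 [303. 223.] [456. 324.]
washer 0.67 [430. 192.] [517.  64.]
toggle 0.48 [438. 232.] [421.  64.]
toggle_tip 0.54 [434. 232.] [419.  75.]
tape_measure 0.89 [193. 269.] [364. 539.]
side [ 378. -588.  591.]
tube_0 0.93 [278. 278.] [357. 264.]
tube_0 0.86 [336. 255.] [489. 347.]
tube_0 0.64 [307. 261.] [421. 329.]
tube_0 0.62 [374. 248.] [582. 374.]
spacer_0 0.67 [331. 277.] [471. 269.]
mat 0.7 [331. 273.] [473. 302.]
washer 0.64 [365. 332.] [517.  99.]
toggle 0.51 [316. 311.] [424.  82.]
toggle_tip 0.69 [319. 307.] [427.  63.]
wrist [ 98. 547. 386.]
tube_0 0.92 [297. 438.] [467. 390.]
tube_0 0.67 [240. 428.] [425. 322.]
tube_0 0.61 [213. 360.] [314. 331.]
pin_0 0.68 [389. 347.] [372. 550.]
mat 0.81 [236. 404.] [401. 322.]
tape_measure 0.85 [387. 347.] [360. 547.]
```

View pics/top0.png

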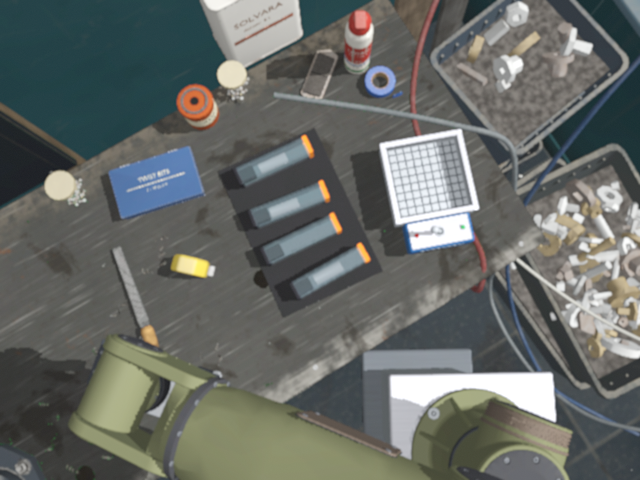

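View pics/side0.png

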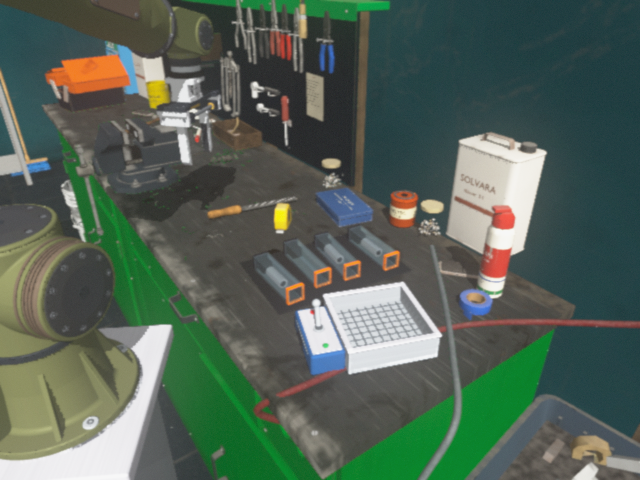

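```bash
python3 - <<'E'
from h import *
d=get_image('top');s=get_image('side')
a=cv2.resize(d['img'][125:315,215:390],None,fx=3,fy=3,interpolation=cv2.INTER_CUBIC)[:570]
b=cv2.resize(s['img'][215:375,240:445],None,fx=3.6,fy=3.6,interpolation=cv2.INTER_CUBIC)
b=cv2.resize(s['img'][215:310,240:410],None,fx=4.6,fy=4.6,interpolation=cv2.INTER_CUBIC)
save('cropT',{'img':a});save('cropS',{'img':b})
def rect(m,z):
    ys,xs=np.nonzero(m);P=np.array([onz(d,(x,y),z)[:2] for x,y in zip(xs,ys)],np.float32)
    return cv2.minAreaRect(P)
print('mat',rect(masks_of(d,'mat')[0]['mask'],3))
print('washer',rect(masks_of(d,'washer')[0]['mask'],62))
for q in masks_of(d,'tube_0'): print('tube',round(q['conf'],2),rect(q['mask'],30), q['mask'].sum())
hsv=cv2.cvtColor(d['img'],cv2.COLOR_RGB2HSV)
m=cv2.inRange(hsv,(8,150,150),(20,255,255));m[:130]=0;m[285:]=0;m[:,:280]=0;m[:,380:]=0
n,l,st,c=cv2.connectedComponentsWithStats(m)
for i in range(1,n):
    if st[i,4]>20: print('band',c[i],st[i,4],onz(d,c[i],36)[:2])
E
```

```text
mat ((460.6080322265625, 332.6719970703125), (331.4848327636719, 221.2912139892578), 23.96858024597168)
washer ((502.4145202636719, 72.72349548339844), (227.45040893554688, 168.52293395996094), 9.320602416992188)
tube 0.97 ((352.78173828125, 272.60809326171875), (39.65104675292969, 162.447265625), 28.458436965942383) 1585
tube 0.93 ((575.76806640625, 383.4263916015625), (46.00465393066406, 162.69174194335938), 24.5386905670166) 1735
tube 0.78 ((415.4388122558594, 329.0398254394531), (44.00864791870117, 164.30221557617188), 25.420108795166016) 1705
tube 0.61 ((486.4481506347656, 351.3279113769531), (43.517608642578125, 164.50088500976562), 22.053447723388672) 1644
band [308.17431193 145.03669725] 109 [608.91042741 310.55485553]
band [324.59047619 189.85714286] 105 [515.90699881 278.87878009]
band [335.87378641 221.80582524] 103 [450.94022033 257.57309241]
band [363.88349515 251.69902913] 103 [390.51360846 203.74680407]
```

View pics/cropT.png

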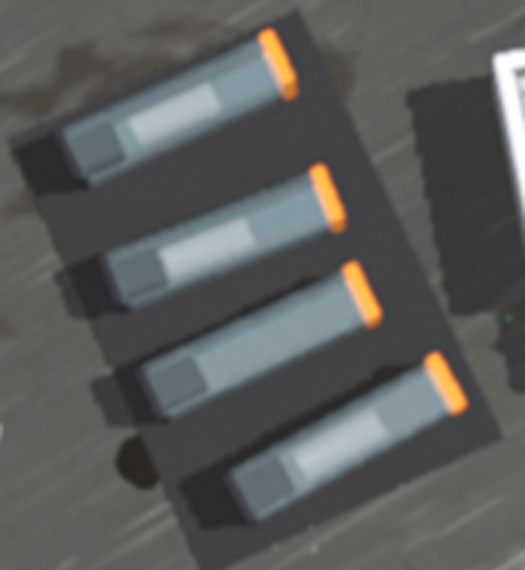

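View pics/cropS.png

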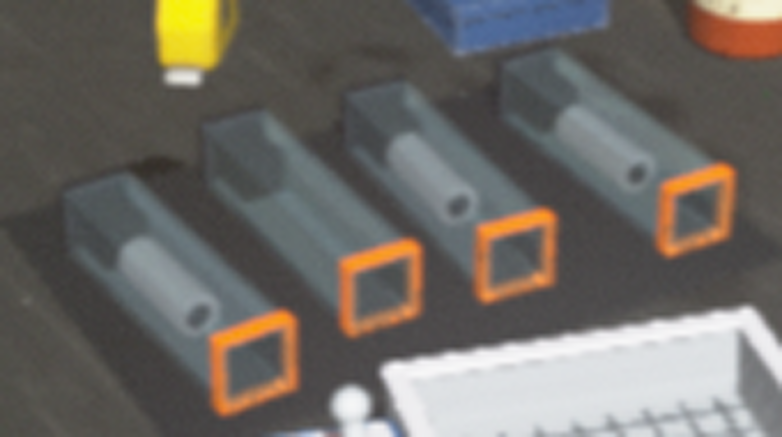

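```bash
cat >> h.py <<'E'
def Rt(a,tilt=0):
    a=np.radians(a);y=np.array([np.cos(a),np.sin(a),0]);z=np.array([0,0,-1.]);return np.c_[np.cross(y,z),y,z]@Ro.from_euler('y',tilt,degrees=True).as_matrix()
def plan(p,a,tilt=0):
    o=r.get_obs();R=Ro.from_rotvec(o['tool_rot']).as_matrix()
    d=R.T@(np.array(p)-o['eef_pos']);w=np.degrees(Ro.from_matrix(R.T@Rt(a,tilt)).as_rotvec())
    print('plan',p,'shift',np.round(d/400,3),'mm',round(np.linalg.norm(d)),'turn',np.round(w/45,3))
E
python3 - <<'E'
from h import *
d=get_image('top')
q=masks_of(d,'washer')[0]['mask'].astype(np.uint8)
hsv=cv2.cvtColor(d['img'],cv2.COLOR_RGB2HSV)
m=(q>0)&~((hsv[...,0]>95)&(hsv[...,0]<125)&(hsv[...,1]>110))
br=((d['img'].min(2)>190)*255).astype(np.uint8);br[:,:370]=0;br[:,490:]=0;br[:120]=0;br[:214,:]*=1
w=br.copy();
out=cv2.resize(d['img'][115:265,365:495],None,fx=4,fy=4,interpolation=cv2.INTER_CUBIC);save('washer',{'img':out})
plan([576.5,381.5,130],24.4);plan([487,350,130],22.2)
E
```

```text
plan [576.5, 381.5, 130] shift [-1.061 -0.011  0.189] mm 431 turn [-0.     0.     1.044]
plan [487, 350, 130] shift [-0.875 -0.157  0.189] mm 363 turn [-0.     0.     1.093]
```

View pics/washer.png

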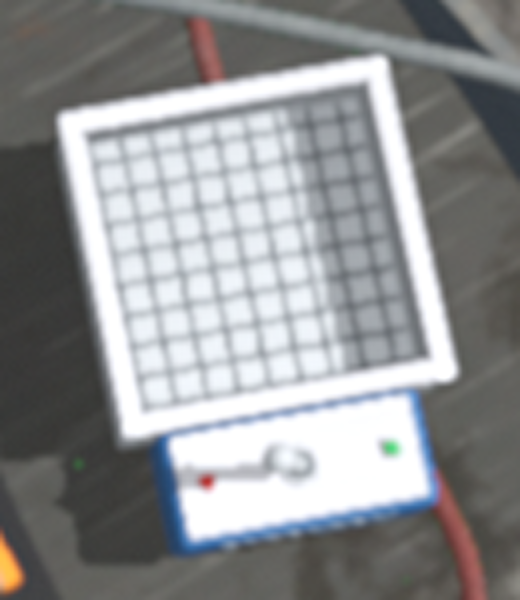

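```bash
python3 -m pendant '[[[-0.1,0,0],[0,0,0.15],1],[[-0.2,0,0],[0,0,0.3],0.7],[[-0.3,0,0],[0,0,0.45],0.3],[[-0.4,0,0.02],[0,0,0.6],0.2],[[-0.5,0,0.05],[0,0,0.75],0.2]]'
python3 - <<'E'
from h import *
plan([576.5,381.5,130],24.4)
d=get_image('top');C=[]
for p in[(380,143.75),(461.25,129.5),(478.75,209.5),(395.5,225)]: C.append(onz(d,p,62)[:2])
C=np.array(C);print(C,C.mean(0))
for e in (C[1]-C[0],C[2]-C[1],C[3]-C[2],C[0]-C[3]): print(np.linalg.norm(e),np.degrees(np.arctan2(e[1],e[0])))
E
```

```text
time: 2.12
eef_pos: [367.0, 456.9, 186.4]
tool_rot: [1.394, 2.815, 0.004]
ft_force: [1.2, 0.5, -0.5]
grip_width: 70.6
grasp_force: 0.0
plan [576.5, 381.5, 130] shift [-0.468  0.302  0.141] mm 230 turn [ 0.003 -0.001  0.287]
[[601.07752169 167.91541064]
 [627.49053686   6.22136927]
 [465.76293158 -19.64712183]
 [438.13655558 142.75035583]] [533.11688643  74.31000348]
163.83714592528472 -80.72257037100765
163.78338482272562 -170.91246089172014
164.73056001131872 99.65449339570503
164.87279465965784 8.779552706826374
```

```bash
python3 -m pendant '[[[-0.1,0.06,0.03],[0,0,0.1],0.2],[[-0.2,0.12,0.06],[0,0,0.2],0.2],[[-0.3,0.2,0.09],[0,0,0.287],0.2],[[-0.4,0.26,0.12],[0,0,0.287],0.2],[[-0.468,0.302,0.141],[0,0,0.287],0.2]]'
python3 -m pendant '[[[0,0,0],[0,0,0],0.2],[[0,0,0],[0,0,0],0.2]]'
python3 - <<'E'
from h import *
plan([576.5,381.5,6],24.4)
d=get_image('wrist');save('w1',d)
for th,z in(('tube_0',30),):
    for q in masks_of(d,th):
        ys,xs=np.nonzero(q['mask']);P=np.array([onz(d,(x,y),z)[:2] for x,y in zip(xs,ys)],np.float32)
        print(round(q['conf'],2),q['pixel'],cv2.minAreaRect(P))
E
```

```text
time: 2.58
eef_pos: [557.0, 389.3, 133.9]
tool_rot: [1.695, 2.645, 0.0]
ft_force: [0.1, 1.1, 0.2]
grip_width: 56.1
grasp_force: 0.0
time: 2.75
eef_pos: [556.2, 388.8, 132.8]
tool_rot: [-1.697, -2.643, 0.003]
ft_force: [0.7, 1.1, 0.5]
grip_width: 56.3
grasp_force: 0.0
plan [576.5, 381.5, 6] shift [-0.038  0.039  0.317] mm 129 turn [-0.003  0.     0.004]
0.85 [339.1, 242.0] ((580.0924072265625, 381.0418701171875), (39.053558349609375, 171.03854370117188), 24.514230728149414)
0.76 [230.3, 213.6] ((489.803955078125, 350.47027587890625), (45.34623718261719, 169.90255737304688), 20.491199493408203)
0.7 [149.5, 218.8] ((421.3868103027344, 328.2802429199219), (54.68549346923828, 168.6830596923828), 24.127939224243164)
0.62 [64.9, 241.2] ((357.90521240234375, 273.35626220703125), (64.36251831054688, 169.48655700683594), 28.635732650756836)
```

View pics/w1.png

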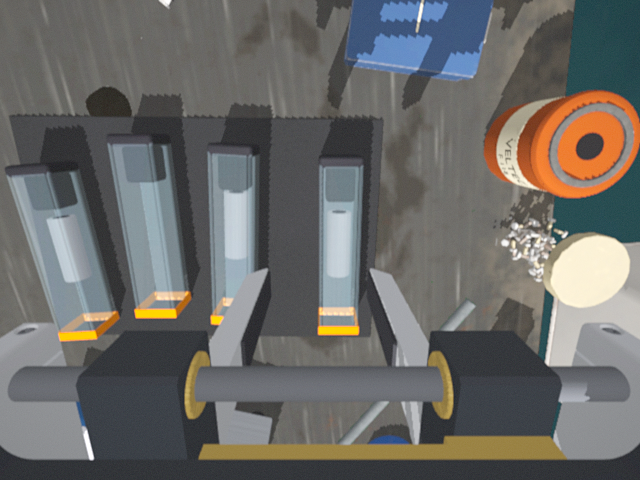

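```bash
python3 -m pendant '[[[-0.02,0.02,0.05],[0,0,0],0.2],[[-0.042,0.041,0.1],[0,0,0],0.2],[[-0.042,0.041,0.17],[0,0,0],0.2],[[-0.042,0.041,0.24],[0,0,0],0.2],[[-0.042,0.041,0.28],[0,0,0],0.2]]'
python3 -m pendant '[[[0,0,0.02],[0,0,0],0.2],[[0,0,0.03],[0,0,0],0.2],[[0,0,0.03],[0,0,0],0.0],[[0,0,0.03],[0,0,0],-0.15]]'
python3 -c "
from h import *
plan([578,381.5,6],24.4)"
```

```text
time: 3.27
eef_pos: [575.2, 382.4, 20.3]
tool_rot: [-1.691, -2.646, 0.003]
ft_force: [-0.5, 0.4, -0.2]
grip_width: 56.6
grasp_force: 0.0
time: 3.6
eef_pos: [577.5, 382.5, 12.2]
tool_rot: [1.693, 2.645, 0.003]
ft_force: [0.3, -0.1, 0.0]
grip_width: 46.1
grasp_force: 0.0
plan [578, 381.5, 6] shift [-0.003  0.     0.015] mm 6 turn [ 0.003 -0.     0.008]
```

```bash
python3 -m pendant '[[[-0.003,0,0.012],[0,0,0],-0.15],[[-0.003,0,0.012],[0,0,0],-0.17],[[-0.003,0,0.012],[0,0,0],-0.19],[[-0.003,0,0.012],[0,0,0],-0.21]]'
python3 -m pendant '[[[0,0,0],[0,0,0],-0.22],[[0,0,0],[0,0,0],-0.23],[[0,0,0],[0,0,0],-0.23]]'
python3 -m pendant '[[[0,0,0],[0,0,0],-0.24],[[0,0,0],[0,0,0],-0.24]]'
```

```text
time: 3.93
eef_pos: [577.9, 380.7, 6.0]
tool_rot: [1.694, 2.645, 0.001]
ft_force: [2.0, 0.4, -0.1]
grip_width: 37.4
grasp_force: 0.3
time: 4.18
eef_pos: [577.8, 380.7, 5.8]
tool_rot: [1.694, 2.645, 0.0]
ft_force: [1.1, 0.2, -0.0]
grip_width: 36.3
grasp_force: 0.3
time: 4.35
eef_pos: [577.8, 380.7, 5.8]
tool_rot: [1.694, 2.645, 0.0]
ft_force: [0.9, 0.1, 1.9]
grip_width: 35.9
grasp_force: 10.0
```

```bash
python3 -m pendant '[[[0,0,0],[0,0,0],-0.244],[[0,0,0],[0,0,0],-0.244],[[0,0,0],[0,0,0],-0.244]]'
```

```text
time: 4.6
eef_pos: [577.8, 380.7, 5.8]
tool_rot: [1.694, 2.645, 0.0]
ft_force: [0.7, -0.0, 2.0]
grip_width: 35.9
grasp_force: 16.6
```

```bash
python3 -m pendant '[[[0,0,-0.02],[0,0,0],-0.244],[[0,0,-0.06],[0,0,0],-0.244],[[0,0,-0.11],[0,0,0],-0.244],[[0,0,-0.17],[0,0,0],-0.244],[[0,0,-0.21],[0,0,0],-0.244]]'
python3 -c "
from h import *
plan([514.6,186.2,90],24.4)
d=get_image('side');save('s2',d);w=get_image('wrist')
save('c2',{'img':np.hstack([cv2.resize(d['img'][150:350,240:440],(400,400)),cv2.resize(w['img'][:400],(400,400))])})
for n,i in(('s',d),('w',w)):
  for t in('pin_0','spacer_0'): print(n,t,[(round(q['conf'],2),q['pixel']) for q in recognise(i,t)])
"
```

```text
time: 5.02
eef_pos: [577.8, 380.8, 92.1]
tool_rot: [1.694, 2.645, 0.002]
ft_force: [0.1, 0.9, -1.3]
grip_width: 36.2
grasp_force: 16.5
plan [514.6, 186.2, 90] shift [-0.376 -0.347  0.005] mm 205 turn [ 0.001 -0.     0.007]
s pin_0 []
s spacer_0 []
w pin_0 [(0.23, [97.9, 204.6])]
w spacer_0 []
```

View pics/c2.png

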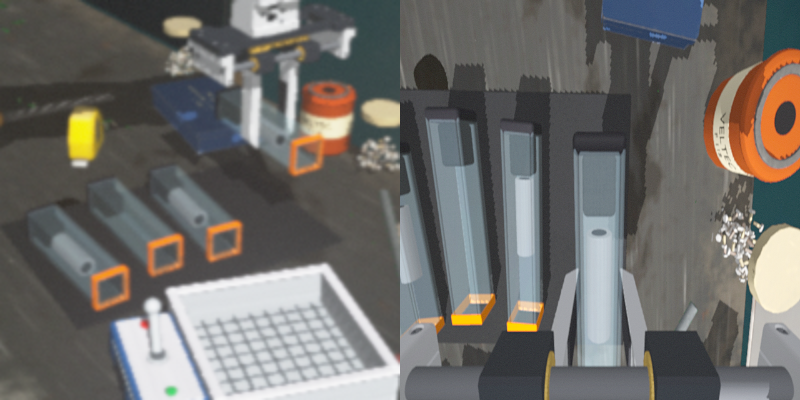

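```bash
python3 -m pendant '[[[-0.02,-0.02,0],[0,0,0],-0.244],[[-0.06,-0.055,0],[0,0,0],-0.244],[[-0.1,-0.09,0],[0,0,0],-0.244],[[-0.14,-0.13,0],[0,0,0],-0.244],[[-0.18,-0.165,0],[0,0,0],-0.244]]'
python3 -m pendant '[[[-0.04,-0.035,0],[0,0,0],-0.244],[[-0.08,-0.075,0],[0,0,0],-0.244],[[-0.12,-0.115,0],[0,0,0],-0.244],[[-0.16,-0.15,0],[0,0,0],-0.244],[[-0.19,-0.175,0],[0,0,0],-0.244]]'
cat > look.py <<'E'
import sys
from h import *
w=get_image('wrist');g=cv2.cvtColor(w['img'],cv2.COLOR_RGB2GRAY);o=r.get_obs()
if sys.argv[1]=='ref': cv2.imwrite('ref.png',g[212:262,290:350]); np.save('ref0',o['ft_force'])
T=cv2.imread('ref.png',0)
m=cv2.matchTemplate(g[180:380,282:358],T,cv2.TM_CCOEFF_NORMED);_,v,_,l=cv2.minMaxLoc(m)
tilt=np.degrees(np.arcsin(Ro.from_rotvec(o['tool_rot']).as_matrix()[2,0]))
print('t',round(o['time'],1),'tilt',round(tilt,1),'match',round(v,2),'row',l[1]+180,'col',l[0]+282,'stay',round(float(m[32,8]),2),'fz',np.round(o['ft_force'][2],1),'grip',round(o['grasp_force'],1))
save('wl_'+sys.argv[1],w)
E
python3 look.py ref
python3 -c "
from h import *
plan([514.6,186.2,90],24.4)"
```

```text
time: 5.73
eef_pos: [546.7, 286.4, 88.1]
tool_rot: [-1.693, -2.645, 0.003]
ft_force: [0.9, 0.7, -1.2]
grip_width: 35.9
grasp_force: 16.6
time: 6.15
eef_pos: [514.8, 187.8, 88.5]
tool_rot: [-1.694, -2.644, 0.003]
ft_force: [-0.1, 0.2, -0.9]
grip_width: 35.8
grasp_force: 16.6
t 6.2 tilt -0.0 match 1.0 row 212 col 290 stay 1.0 fz -1.7 grip 16.4
plan [514.6, 186.2, 90] shift [ 0.     0.    -0.004] mm 2 turn [-0.004  0.     0.006]
```

```bash
python3 -m pendant '[[[0,0,0],[0,0.03,0],-0.244],[[0,0,0],[0,0.07,0],-0.244],[[0,0,0],[0,0.11,0],-0.244],[[0,0,0],[0,0.15,0],-0.244],[[0,0,0],[0,0.17,0],-0.244]]' | tail -1
python3 look.py a1
for k in 1; do python3 -m pendant '[[[0,0,0],[0,0.01,0],-0.244],[[0,0,0],[0,0.02,0],-0.244],[[0,0,0],[0,0.03,0],-0.244],[[0,0,0],[0,0.03,0],-0.244],[[0,0,0],[0,0.03,0],-0.244]]' |tail -1; done
python3 look.py a2
python3 -m pendant '[[[0,0,0],[0,0.01,0],-0.244],[[0,0,0],[0,0.02,0],-0.244],[[0,0,0],[0,0.03,0],-0.244],[[0,0,0],[0,0.03,0],-0.244],[[0,0,0],[0,0.03,0],-0.244]]' |tail -1
python3 look.py a3
```

```text
grasp_force: 16.5
t 6.7 tilt 7.8 match 0.77 row 220 col 288 stay 0.52 fz -1.6 grip 16.5
grasp_force: 16.5
t 7.1 tilt 9.0 match 0.74 row 223 col 288 stay 0.51 fz -2.7 grip 16.5
grasp_force: 16.5
t 7.6 tilt 10.3 match 0.74 row 225 col 288 stay 0.48 fz -2.2 grip 16.5
```

```bash
python3 -c "
import cv2,numpy as np
from h import *
L=[cv2.imread(f'pics/wl_{k}.png')[100:360,230:410] for k in('ref','a1','a3')]
s=get_image('side');S=s['img'][:,:,::-1][180:380,260:460]
cv2.imwrite('pics/c3.png',np.hstack([cv2.resize(x,(0,0),fx=1,fy=1.5) for x in L]+[cv2.resize(S,(260,390))]))"
```

```text
(no output)
```

View pics/c3.png

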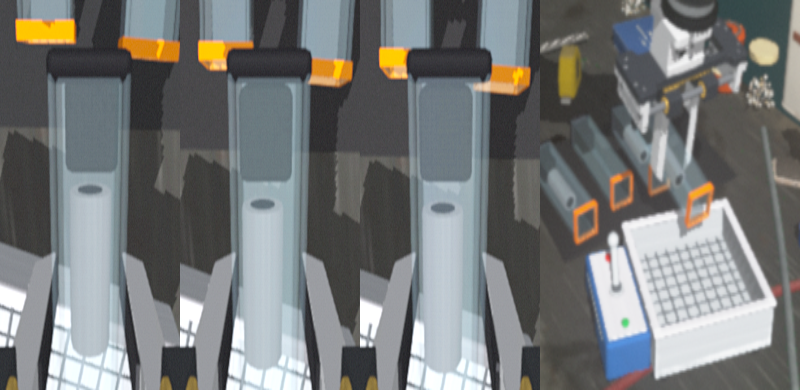

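```bash
for k in 1; do python3 -m pendant '[[[0,0,0],[0,0.01,0],-0.244],[[0,0,0],[0,0.02,0],-0.244],[[0,0,0],[0,0.03,0],-0.244],[[0,0,0],[0,0.03,0],-0.244],[[0,0,0],[0,0.03,0],-0.244]]' |tail -1; done
python3 look.py a4
python3 -m pendant '[[[0,0,0],[0,0.01,0],-0.244],[[0,0,0],[0,0.02,0],-0.244],[[0,0,0],[0,0.03,0],-0.244],[[0,0,0],[0,0.03,0],-0.244],[[0,0,0],[0,0.03,0],-0.244]]' |tail -1
python3 look.py a5
python3 -m pendant '[[[0,0,0],[0,0.01,0],-0.244],[[0,0,0],[0,0.02,0],-0.244],[[0,0,0],[0,0.03,0],-0.244],[[0,0,0],[0,0.03,0],-0.244],[[0,0,0],[0,0.03,0],-0.244]]' |tail -1
python3 look.py a6
```

```text
grasp_force: 16.5
t 8.1 tilt 11.7 match 0.76 row 237 col 289 stay 0.38 fz -0.9 grip 16.5
grasp_force: 16.5
t 8.6 tilt 13.0 match 0.7 row 203 col 291 stay 0.5 fz -1.4 grip 16.5
grasp_force: 16.5
t 9.1 tilt 14.4 match 0.71 row 203 col 291 stay 0.52 fz -1.6 grip 16.5
```

```bash
python3 -c "
import cv2,numpy as np
from h import *
L=[cv2.imread(f'pics/wl_{k}.png')[100:400,230:410] for k in('a4','a6')]
s=get_image('side');S=s['img'][:,:,::-1][240:380,300:450]
cv2.imwrite('pics/c4.png',np.hstack([cv2.resize(x,(240,450)) for x in L]+[cv2.resize(S,(310,450))]))
d=get_image('top')
for t in ('pin_0',): print([(round(q['conf'],2),q['pixel'],np.round(onz(d,q['pixel'],35)[:2])) for q in recognise(d,t)],[(round(q['conf'],2),q['pixel'],np.round(onz(s,q['pixel'],35)[:2])) for q in recognise(s,t)])
"
```

```text
[(0.33, [357.6, 187.7], array([519., 213.]))] [(0.91, [383.9, 318.4], array([549.,  93.]))]
```

View pics/c4.png

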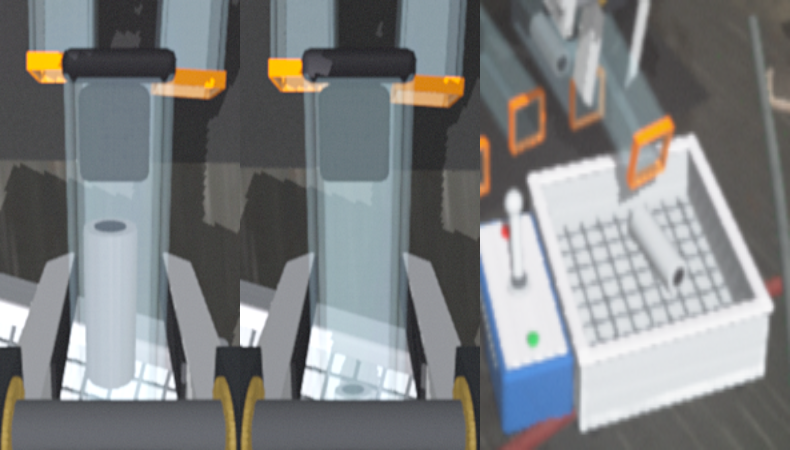

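```bash
python3 -m pendant '[[[0,0,0],[0,-0.08,0],-0.244],[[0,0,0],[0,-0.16,0],-0.244],[[0,0,0],[0,-0.24,0],-0.244],[[0,0,0],[0,-0.32,0],-0.244],[[0,0,0],[0,-0.32,0],-0.244]]' |tail -1
python3 -c "
from h import *
plan([578,381,90],24.4)
s=get_image('side');print([(round(q['conf'],2),q['pixel'],np.round(onz(s,q['pixel'],35)[:2])) for q in recognise(s,'pin_0')])"
```

```text
grasp_force: 16.5
plan [578, 381, 90] shift [ 0.367  0.342 -0.001] mm 200 turn [0.001 0.004 0.01 ]
[(0.56, [385.5, 318.2], array([552.,  94.]))]
```

```bash
python3 -m pendant '[[[0.06,0.06,0],[0,0,0],-0.244],[[0.13,0.12,0],[0,0,0],-0.244],[[0.2,0.185,0],[0,0,0],-0.244],[[0.27,0.25,0],[0,0,0],-0.244],[[0.34,0.315,0],[0,0,0],-0.244]]' |tail -1
python3 -m pendant '[[[0.02,0.02,0],[0,0,0],-0.244],[[0.025,0.025,0],[0,0,0],-0.244]]' |head -4
python3 -c "
from h import *
plan([578,381,6.5],24.4)
s=get_image('top');print([(round(q['conf'],2),np.round(onz(s,q['pixel'],21)[:2])) for q in recognise(s,'tube_0')])"
```

```text
grasp_force: 16.5
time: 10.35
eef_pos: [578.7, 380.4, 88.6]
tool_rot: [-1.691, -2.645, -0.0]
ft_force: [0.0, -0.1, -0.3]
plan [578, 381, 6.5] shift [ 0.002 -0.001  0.205] mm 82 turn [-0.001 -0.003  0.009]
[(0.92, array([576., 450.])), (0.83, array([471., 406.])), (0.67, array([320., 328.])), (0.65, array([394., 378.]))]
```

```bash
python3 -c "
from h import *
s=get_image('top');print(np.round(s['R'],3),s['t'],-np.array(s['R']).T@s['t']);save('t5',s)
for t,z in(('mat',3),('washer',30),('tape_measure',30),('tube_0',21)): print(t,[(round(q['conf'],2),q['pixel'],np.round(onz(s,q['pixel'],z)[:2])) for q in recognise(s,t)])
"
```

```text
[[-0.018 -1.     0.001]
 [-0.988  0.017 -0.155]
 [ 0.155 -0.004 -0.988]] [ 267.78227332  426.31269492 1168.06074538] [ 244.84259402  264.83992193 1219.72442976]
mat [(0.64, [265.7, 239.1], array([424., 400.]))]
washer [(0.91, [433.9, 188.5], array([516.,  60.])), (0.38, [418.6, 169.0], array([557.,  89.]))]
tape_measure [(0.75, [193.1, 267.2], array([367., 539.]))]
tube_0 [(0.91, [260.4, 214.9], array([470., 408.])), (0.86, [300.9, 287.8], array([323., 329.])), (0.74, [276.4, 252.4], array([394., 377.])), (0.65, [238.9, 166.4], array([571., 452.]))]
```

View pics/t5.png

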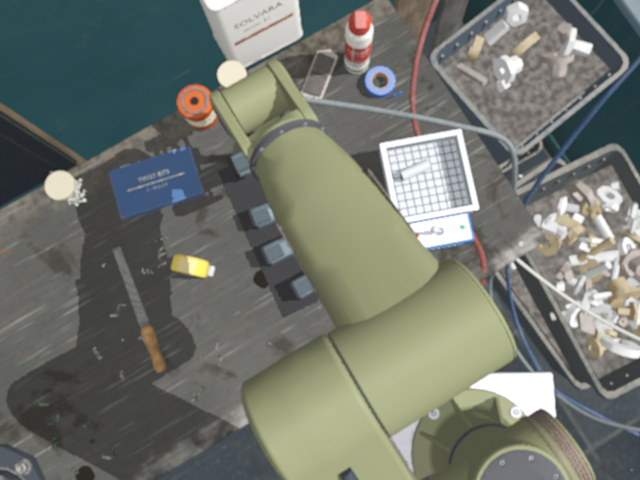

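```bash
python3 -m pendant '[[[0,0,0.04],[0,0,0],-0.244],[[0,0,0.09],[0,0,0],-0.244],[[0,0,0.14],[0,0,0],-0.244],[[0,0,0.18],[0,0,0],-0.244],[[0,0,0.2],[0,0,0],-0.244]]' 
python3 -m pendant '[[[0,0,0.005],[0,0,0],-0.244],[[0,0,0.005],[0,0,0],-0.244],[[0,0,0.005],[0,0,0],-0.15],[[0,0,0.005],[0,0,0],0.1],[[0,0,0.005],[0,0,0],0.2]]' 
python3 -m pendant '[[[0,0,0],[0,0,0],0.2],[[0,0,-0.06],[0,0,0],0.2],[[0,0,-0.14],[0,0,0],0.2],[[0,0,-0.22],[0,0,0],0.2],[[0,0,-0.3],[0,0,0],0.2]]' 
python3 - <<'E'
from h import *
d=get_image('wrist');save('w6',d)
for q in masks_of(d,'tube_0'):
        ys,xs=np.nonzero(q['mask']);P=np.array([onz(d,(x,y),30)[:2] for x,y in zip(xs,ys)],np.float32)
        print(round(q['conf'],2),q['pixel'],cv2.minAreaRect(P))
plan([488,350,125],22.2)
E
```

```text
time: 11.12
eef_pos: [577.8, 377.8, 7.6]
tool_rot: [-1.694, -2.644, 0.004]
ft_force: [-0.1, 0.4, -0.9]
grip_width: 36.1
grasp_force: 16.6
time: 11.53
eef_pos: [579.0, 379.1, 8.9]
tool_rot: [1.694, 2.645, 0.002]
ft_force: [0.1, 0.6, 0.4]
grip_width: 49.8
grasp_force: 0.0
time: 11.95
eef_pos: [578.4, 378.8, 129.4]
tool_rot: [1.694, 2.646, 0.0]
ft_force: [0.6, 0.1, -0.0]
grip_width: 56.4
grasp_force: 0.0
0.78 [213.3, 206.2] ((490.2635498046875, 350.984130859375), (46.58427429199219, 168.5093536376953), 20.89974594116211)
0.69 [43.7, 231.1] ((358.7698974609375, 274.3833312988281), (67.51712036132812, 169.0116424560547), 27.22732162475586)
0.64 [126.3, 197.9] ((421.42694091796875, 328.4268798828125), (55.92262268066406, 168.62387084960938), 23.922922134399414)
0.64 [318.6, 222.2] ((578.7814331054688, 378.19500732421875), (38.82660675048828, 168.73948669433594), 24.385400772094727)
plan [488, 350, 125] shift [ 0.028 -0.242  0.022] mm 98 turn [ 0.012 -0.002  0.056]
```

View pics/w6.png

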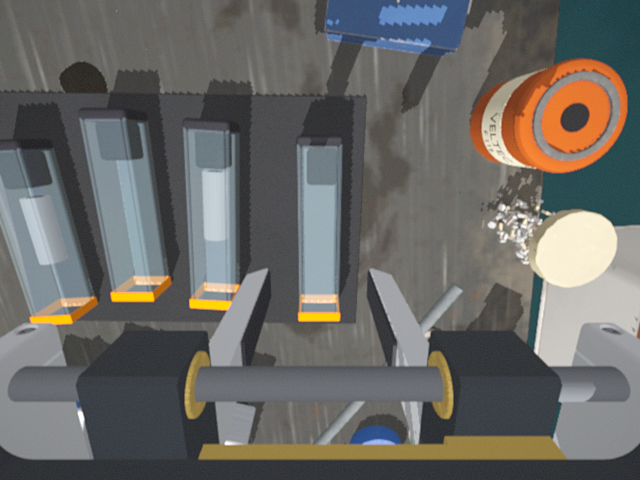

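```bash
python3 -m pendant '[[[0.01,-0.08,0],[0,0,0.03],0.2],[[0.02,-0.16,0.01],[0,0,0.056],0.2],[[0.028,-0.24,0.02],[0,0,0.056],0.2],[[0.028,-0.242,0.022],[0,0,0.056],0.2],[[0.028,-0.242,0.022],[0,0,0.056],0.2]]' | head -2
python3 - <<'E'
from h import *
d=get_image('wrist')
for q in masks_of(d,'tube_0'):
        ys,xs=np.nonzero(q['mask']);P=np.array([onz(d,(x,y),30)[:2] for x,y in zip(xs,ys)],np.float32)
        print(round(q['conf'],2),q['pixel'],cv2.minAreaRect(P))
plan([488,350,6],22.2)
E
```

```text
time: 12.47
eef_pos: [485.0, 348.3, 119.0]
0.9 [435.4, 229.3] ((577.5724487304688, 377.78228759765625), (46.849239349365234, 169.3857421875), 24.9130916595459)
0.83 [324.8, 220.8] ((489.1693115234375, 350.431640625), (38.714820861816406, 169.5929718017578), 21.008037567138672)
0.76 [143.8, 240.0] ((353.25286865234375, 278.9973449707031), (54.909149169921875, 153.64756774902344), 28.816970825195312)
0.58 [232.0, 200.6] ((419.1206359863281, 328.2460632324219), (44.84589385986328, 167.66859436035156), 24.283567428588867)
plan [488, 350, 6] shift [0.001 0.003 0.284] mm 113 turn [ 0.002 -0.     0.   ]
```

```bash
python3 -m pendant '[[[0,0.004,0.06],[0,0,0.02],0.2],[[0,0.004,0.12],[0,0,0.02],0.2],[[0,0.004,0.18],[0,0,0.02],0.2],[[0,0.004,0.24],[0,0,0.02],0.2],[[0,0.004,0.275],[0,0,0.02],0.2]]' | head -2
python3 -m pendant '[[[0,0,0],[0,0,0],0.1],[[0,0,0.009],[0,0,0],-0.1],[[0,0,0.009],[0,0,0],-0.16],[[0,0,0.009],[0,0,0],-0.19]]'
python3 -m pendant '[[[0,0,0],[0,0,0],-0.21],[[0,0,0],[0,0,0],-0.22],[[0,0,0],[0,0,0],-0.23],[[0,0,0],[0,0,0],-0.24],[[0,0,0],[0,0,0],-0.24]]'
```

```text
time: 12.98
eef_pos: [487.8, 348.9, 6.2]
time: 13.32
eef_pos: [488.2, 349.6, 6.3]
tool_rot: [1.772, 2.593, 0.003]
ft_force: [0.2, 0.1, 0.3]
grip_width: 38.4
grasp_force: 0.3
time: 13.73
eef_pos: [487.7, 349.3, 5.9]
tool_rot: [1.772, 2.593, 0.002]
ft_force: [0.2, 0.6, 4.9]
grip_width: 35.9
grasp_force: 10.6
```

```bash
python3 -m pendant '[[[0,0,0],[0,0,0],-0.244],[[0,0,0],[0,0,0],-0.244],[[0,0,-0.02],[0,0,0],-0.244],[[0,0,-0.06],[0,0,0],-0.244],[[0,0,-0.11],[0,0,0],-0.244]]' | tail -1
python3 -m pendant '[[[0,0,-0.06],[0,0,0],-0.244],[[0,0,-0.1],[0,0,0],-0.244],[[0,0,-0.1],[0,0,0],-0.244]]'
python3 -c "
from h import *
plan([479,171,90],21.3)"
```

```text
grasp_force: 16.7
time: 14.4
eef_pos: [488.5, 349.9, 92.9]
tool_rot: [1.771, 2.592, 0.007]
ft_force: [0.1, 0.4, -1.6]
grip_width: 36.2
grasp_force: 16.7
plan [479, 171, 90] shift [-0.408 -0.185  0.006] mm 179 turn [ 0.006 -0.001  0.   ]
```

```bash
python3 -m pendant '[[[-0.03,-0.015,0],[0,0,0],-0.244],[[-0.07,-0.03,0],[0,0,0],-0.244],[[-0.12,-0.055,0],[0,0,0],-0.244],[[-0.17,-0.075,0],[0,0,0],-0.244],[[-0.22,-0.1,0],[0,0,0],-0.244]]' | tail -1
python3 -m pendant '[[[-0.04,-0.02,0],[0,0,0],-0.244],[[-0.09,-0.04,0],[0,0,0],-0.244],[[-0.14,-0.06,0],[0,0,0],-0.244],[[-0.185,-0.08,0],[0,0,0],-0.244],[[-0.188,-0.085,0],[0,0,0],-0.244]]' |tail -1
cat > look2.py <<'E'
import sys
from h import *
w=get_image('wrist');g=cv2.cvtColor(w['img'],cv2.COLOR_RGB2GRAY).astype(float);o=r.get_obs()
tilt=np.degrees(np.arcsin(Ro.from_rotvec(o['tool_rot']).as_matrix()[2,0]))
print(sys.argv[1],'t',round(o['time'],1),'tilt',round(tilt,1),'pos',np.round(o['eef_pos']),'grip',round(o['grasp_force'],1))
print(' prof150+8i',[int(g[y-2:y+3,310:330].mean()) for y in range(150,380,8)])
s=get_image('side');print(' tank pins',[(round(q['conf'],2),[int(v) for v in q['pixel']]) for q in recognise(s,'pin_0') if q['pixel'][1]>285])
save('wl_'+sys.argv[1],w);save('sl_'+sys.argv[1],s)
E
python3 look2.py b0
python3 -c "
from h import *
plan([479,171,90],21.3)"
python3 -c "
import cv2
for k in('ref','a1','a3','a4','a6'):
  g=cv2.imread(f'pics/wl_{k}.png',0).astype(float);print(k,[int(g[y-2:y+3,310:330].mean()) for y in range(150,380,8)])"
```

```text
grasp_force: 16.6
grasp_force: 16.6
b0 t 15.3 tilt 0.0 pos [477. 169.  88.] grip 16.6
 prof150+8i [87, 139, 114, 114, 115, 114, 114, 115, 115, 117, 167, 196, 196, 196, 195, 196, 195, 195, 195, 195, 195, 195, 195, 198, 232, 247, 236, 169, 94]
 tank pins [(0.68, [383, 319])]
plan [479, 171, 90] shift [-0.     0.004 -0.003] mm 2 turn [-0.001 -0.    -0.   ]
ref [57, 111, 112, 112, 112, 112, 112, 113, 131, 152, 163, 192, 192, 192, 192, 192, 192, 192, 192, 192, 192, 192, 192, 192, 223, 243, 223, 164, 91]
a1 [60, 113, 116, 116, 117, 116, 117, 117, 117, 163, 170, 148, 196, 195, 195, 195, 195, 195, 195, 194, 194, 194, 194, 193, 198, 246, 237, 165, 93]
a3 [60, 113, 118, 118, 118, 118, 118, 118, 118, 170, 173, 133, 195, 197, 196, 196, 196, 196, 196, 196, 195, 195, 195, 195, 198, 235, 247, 153, 93]
a4 [60, 115, 119, 119, 120, 119, 119, 120, 120, 171, 179, 173, 164, 160, 198, 197, 197, 197, 197, 197, 197, 196, 196, 196, 195, 195, 229, 169, 94]
a6 [57, 112, 114, 115, 115, 114, 115, 115, 115, 167, 181, 168, 167, 167, 168, 167, 167, 167, 167, 167, 181, 195, 213, 223, 210, 207, 170, 143, 88]
```

```bash
python3 -m pendant '[[[0,0,0],[0,0.03,0],-0.244],[[0,0,0],[0,0.07,0],-0.244],[[0,0,0],[0,0.11,0],-0.244],[[0,0,0],[0,0.15,0],-0.244],[[0,0,0],[0,0.18,0],-0.244]]' | tail -1
python3 look2.py b1
python3 -m pendant '[[[0,0,0],[0,0.01,0],-0.244],[[0,0,0],[0,0.02,0],-0.244],[[0,0,0],[0,0.03,0],-0.244],[[0,0,0],[0,0.03,0],-0.244],[[0,0,0],[0,0.03,0],-0.244]]' |tail -1
python3 look2.py b2
python3 -m pendant '[[[0,0,0],[0,0.01,0],-0.244],[[0,0,0],[0,0.02,0],-0.244],[[0,0,0],[0,0.03,0],-0.244],[[0,0,0],[0,0.03,0],-0.244],[[0,0,0],[0,0.03,0],-0.244]]' |tail -1
python3 look2.py b3
python3 -m pendant '[[[0,0,0],[0,0.01,0],-0.244],[[0,0,0],[0,0.02,0],-0.244],[[0,0,0],[0,0.03,0],-0.244],[[0,0,0],[0,0.03,0],-0.244],[[0,0,0],[0,0.03,0],-0.244]]' |tail -1
python3 look2.py b4
```

```text
grasp_force: 16.6
b1 t 15.8 tilt 8.3 pos [478. 171.  89.] grip 16.6
 prof150+8i [91, 144, 121, 122, 122, 121, 121, 122, 122, 134, 138, 200, 201, 202, 201, 201, 201, 200, 201, 200, 200, 200, 199, 200, 242, 241, 249, 153, 97]
 tank pins [(0.83, [386, 318])]
grasp_force: 16.6
b2 t 16.4 tilt 9.4 pos [478. 170.  89.] grip 16.6
 prof150+8i [92, 146, 121, 122, 122, 122, 122, 122, 122, 131, 143, 198, 201, 201, 201, 201, 201, 200, 200, 201, 200, 200, 200, 200, 237, 234, 249, 164, 97]
 tank pins [(0.62, [384, 316])]
grasp_force: 16.6
b3 t 17.0 tilt 10.8 pos [478. 170.  89.] grip 16.6
 prof150+8i [92, 146, 122, 123, 124, 123, 124, 124, 124, 133, 173, 166, 203, 202, 202, 202, 202, 202, 201, 201, 201, 200, 200, 200, 214, 231, 250, 173, 97]
 tank pins [(0.64, [385, 316])]
grasp_force: 16.6
b4 t 17.6 tilt 12.1 pos [478. 170.  89.] grip 16.6
 prof150+8i [94, 149, 125, 125, 125, 125, 125, 126, 126, 135, 179, 179, 179, 179, 180, 168, 157, 204, 204, 203, 203, 203, 203, 202, 202, 202, 201, 140, 98]
 tank pins [(0.88, [382, 318])]
```

```bash
python3 -m pendant '[[[0,0,0],[0,0.005,0],-0.244],[[0,0,0],[0,0.01,0],-0.244],[[0,0,0],[0,0.01,0],-0.244],[[0,0,0],[0,0.01,0],-0.244],[[0,0,0],[0,0.01,0],-0.244]]' |tail -1
python3 look2.py b5
python3 -m pendant '[[[0,0,0],[0,0.005,0],-0.244],[[0,0,0],[0,0.01,0],-0.244],[[0,0,0],[0,0.01,0],-0.244],[[0,0,0],[0,0.01,0],-0.244],[[0,0,0],[0,0.01,0],-0.244]]' |tail -1
python3 look2.py b6
```

```text
grasp_force: 16.6
b5 t 18.1 tilt 12.6 pos [478. 170.  89.] grip 16.6
 prof150+8i [95, 150, 124, 124, 125, 124, 124, 125, 125, 134, 179, 179, 179, 179, 179, 180, 180, 180, 206, 212, 239, 239, 240, 219, 235, 232, 224, 156, 97]
 tank pins [(0.81, [383, 318]), (0.6, [366, 322])]
grasp_force: 16.6
b6 t 18.7 tilt 13.1 pos [478. 170.  89.] grip 16.6
 prof150+8i [96, 152, 125, 126, 126, 125, 126, 126, 126, 137, 180, 180, 180, 180, 180, 181, 181, 181, 205, 211, 240, 238, 233, 219, 229, 229, 216, 153, 98]
 tank pins [(0.78, [381, 318]), (0.72, [319, 306]), (0.6, [364, 319])]
```

```bash
python3 -m pendant '[[[0,0,0],[0,-0.08,0],-0.244],[[0,0,0],[0,-0.16,0],-0.244],[[0,0,0],[0,-0.24,0],-0.244],[[0,0,0],[0,-0.29,0],-0.244],[[0,0,0],[0,-0.29,0],-0.244]]' |tail -1
python3 look2.py b7
python3 -c "
from h import *
plan([488.5,349.5,90],21.3)"
```

```text
grasp_force: 16.6
b7 t 19.2 tilt 0.0 pos [477. 171.  89.] grip 16.6
 prof150+8i [88, 152, 115, 116, 116, 116, 116, 116, 116, 117, 167, 167, 167, 168, 168, 182, 204, 203, 213, 226, 203, 214, 232, 228, 228, 229, 235, 157, 94]
 tank pins [(0.85, [357, 322]), (0.55, [385, 319])]
plan [488.5, 349.5, 90] shift [ 0.408  0.188 -0.001] mm 180 turn [-0.    -0.002  0.   ]
```

```bash
python3 -m pendant '[[[0.07,0.035,0],[0,0,0],-0.244],[[0.15,0.07,0],[0,0,0],-0.244],[[0.23,0.105,0],[0,0,0],-0.244],[[0.31,0.145,0],[0,0,0],-0.244],[[0.38,0.175,0],[0,0,0],-0.244]]' |tail -1
python3 -m pendant '[[[0.02,0.01,0],[0,0,0],-0.244],[[0.028,0.013,0],[0,0,0],-0.244],[[0.028,0.013,0.01],[0,0,0],-0.244]]' |tail -1
python3 -c "
from h import *
plan([488.5,349.5,6.5],21.3)"
```

```text
grasp_force: 16.6
grasp_force: 16.6
plan [488.5, 349.5, 6.5] shift [ 0.    -0.001  0.197] mm 79 turn [ 0.    -0.001  0.   ]
```

```bash
python3 -m pendant '[[[0,0,0.04],[0,0,0],-0.244],[[0,0,0.09],[0,0,0],-0.244],[[0,0,0.14],[0,0,0],-0.244],[[0,0,0.18],[0,0,0],-0.244],[[0,0,0.195],[0,0,0],-0.244]]' |head -5 
python3 -m pendant '[[[0,0,0.003],[0,0,0],-0.244],[[0,0,0.003],[0,0,0],-0.244],[[0,0,0.003],[0,0,0],-0.15],[[0,0,0.003],[0,0,0],0.1],[[0,0,0.003],[0,0,0],0.2]]' 
python3 -m pendant '[[[0,0,0],[0,0,0],0.2],[[0,0,-0.06],[0,0,0],0.2],[[0,0,-0.14],[0,0,0],0.2],[[0,0,-0.22],[0,0,0],0.2],[[0,0,-0.3],[0,0,0],0.2]]' 
python3 - <<'E'
from h import *
d=get_image('wrist');save('w7',d)
for q in masks_of(d,'tube_0'):
        ys,xs=np.nonzero(q['mask']);P=np.array([onz(d,(x,y),30)[:2] for x,y in zip(xs,ys)],np.float32)
        print(round(q['conf'],2),q['pixel'],cv2.minAreaRect(P))
plan([354,272,130],28.5)
E
```

```text
time: 20.43
eef_pos: [487.9, 347.3, 4.9]
tool_rot: [-1.774, -2.591, 0.005]
ft_force: [-4.4, -1.8, 12.2]
grip_width: 35.7
time: 20.85
eef_pos: [488.9, 349.7, 6.9]
tool_rot: [1.772, 2.593, 0.002]
ft_force: [0.3, 0.6, 0.1]
grip_width: 49.8
grasp_force: 0.0
time: 21.27
eef_pos: [488.3, 349.5, 127.7]
tool_rot: [-1.772, -2.594, 0.0]
ft_force: [0.6, 0.5, 0.2]
grip_width: 56.4
grasp_force: 0.0
0.91 [230.2, 203.7] ((418.909423828125, 328.2166748046875), (44.63491439819336, 166.44161987304688), 24.23330307006836)
0.87 [145.8, 240.8] ((353.8481750488281, 277.366455078125), (55.64168167114258, 157.32066345214844), 28.785778045654297)
0.75 [425.8, 225.0] ((577.6453857421875, 377.81866455078125), (46.29734420776367, 169.56622314453125), 24.86301612854004)
0.65 [319.9, 224.4] ((488.9583435058594, 349.46539306640625), (38.31066131591797, 167.7293701171875), 21.210050582885742)
plan [354, 272, 130] shift [-0.06  -0.389  0.001] mm 158 turn [ 0.011 -0.001 -0.16 ]
```

Third tube is back flat at (489, 349). Now the near tube; a look from above it.

```bash
python3 -m pendant '[[[-0.015,-0.08,0],[0,0,-0.05],0.2],[[-0.03,-0.17,0],[0,0,-0.1],0.2],[[-0.04,-0.26,0],[0,0,-0.16],0.2],[[-0.05,-0.35,0],[0,0,-0.16],0.2],[[-0.06,-0.389,0],[0,0,-0.16],0.2]]' | head -2
python3 -m pendant '[[[0,0,0],[0,0,0],0.2],[[0,0,0],[0,0,0],0.2]]' |head -2
python3 - <<'E'
from h import *
d=get_image('wrist');save('w8',d)
for q in masks_of(d,'tube_0'):
        ys,xs=np.nonzero(q['mask']);P=np.array([onz(d,(x,y),30)[:2] for x,y in zip(xs,ys)],np.float32)
        print(round(q['conf'],2),q['pixel'],cv2.minAreaRect(P))
plan([354,272,6],28.5)
E
```

```text
time: 21.78
eef_pos: [349.0, 269.1, 125.3]
time: 21.95
eef_pos: [352.2, 270.7, 126.3]
0.88 [320.9, 221.0] ((354.16748046875, 271.3406677246094), (38.352989196777344, 167.9207763671875), 28.177295684814453)
0.81 [500.8, 217.9] ((485.55523681640625, 348.635009765625), (56.033443450927734, 168.29087829589844), 21.794113159179688)
0.79 [418.4, 197.0] ((417.72314453125, 327.5179138183594), (47.5219612121582, 168.5718994140625), 25.369028091430664)
0.77 [596.5, 242.4] ((573.890380859375, 375.87249755859375), (65.83197021484375, 167.96249389648438), 24.059728622436523)
plan [354, 272, 6] shift [0.001 0.003 0.3  ] mm 120 turn [ 0.001 -0.     0.   ]
```

```bash
python3 -m pendant '[[[0,0.004,0.06],[0,0,0],0.2],[[0,0.004,0.12],[0,0,0],0.2],[[0,0.004,0.18],[0,0,0],0.2],[[0,0.004,0.25],[0,0,0],0.2],[[0,0.004,0.288],[0,0,0],0.2]]' | head -2
python3 -m pendant '[[[0,0,0],[0,0,0],0.1],[[0,0,0.009],[0,0,0],-0.1],[[0,0,0.009],[0,0,0],-0.16],[[0,0,0.009],[0,0,0],-0.19]]' |tail -2
python3 -m pendant '[[[0,0,0],[0,0,0],-0.21],[[0,0,0],[0,0,0],-0.22],[[0,0,0],[0,0,0],-0.23],[[0,0,0],[0,0,0],-0.24],[[0,0,0],[0,0,0],-0.24]]'
```

```text
time: 22.47
eef_pos: [353.3, 271.1, 7.9]
grip_width: 38.9
grasp_force: 0.0
time: 23.22
eef_pos: [354.0, 271.7, 7.8]
tool_rot: [1.606, 2.7, 0.001]
ft_force: [0.3, -0.5, 7.0]
grip_width: 36.1
grasp_force: 10.2
```

```bash
python3 -m pendant '[[[0,0,0],[0,0,0],-0.244],[[0,0,0],[0,0,0],-0.244],[[0,0,-0.02],[0,0,0],-0.244],[[0,0,-0.06],[0,0,0],-0.244],[[0,0,-0.11],[0,0,0],-0.244]]' | tail -1
python3 -m pendant '[[[0,0,-0.06],[0,0,0],-0.244],[[0,0,-0.1],[0,0,0],-0.244],[[0,0,-0.1],[0,0,0],-0.244]]' | tail -1
python3 -c "
from h import *
plan([446,167,91],28.5)
d=get_image('side');print([(round(q['conf'],2),q['pixel'],np.round(onz(d,q['pixel'],35)[:2])) for q in recognise(d,'pin_0')])
d=get_image('top');print([(round(q['conf'],2),q['pixel'],np.round(onz(d,q['pixel'],35)[:2])) for q in recognise(d,'pin_0')])"
```

```text
grasp_force: 16.4
grasp_force: 16.4
plan [446, 167, 91] shift [-0.34   0.075  0.009] mm 139 turn [ 0.006 -0.     0.   ]
[(0.93, [358.6, 321.8], array([501.,  88.])), (0.93, [384.8, 318.5], array([551.,  93.]))]
[(0.89, [415.9, 172.0], array([550.,  95.])), (0.7, [418.1, 195.9], array([501.,  93.])), (0.47, [274.3, 162.0], array([575., 379.])), (0.21, [192.6, 269.2], array([362., 539.]))]
```

```bash
python3 -c "
from h import *
plan([474,146,91],28.5)"
python3 -m pendant '[[[-0.03,0.01,0],[0,0,0],-0.244],[[-0.07,0.025,0],[0,0,0],-0.244],[[-0.12,0.045,0],[0,0,0],-0.244],[[-0.17,0.06,0],[0,0,0],-0.244],[[-0.22,0.075,0],[0,0,0],-0.244]]' | tail -1
python3 -c "
from h import *
plan([474,146,91],28.5)"
python3 look2.py d0
```

```text
plan [474, 146, 91] shift [-0.419  0.116 -0.002] mm 174 turn [-0.002  0.     0.   ]
grasp_force: 16.4
plan [474, 146, 91] shift [-0.197  0.041 -0.003] mm 81 turn [-0.003 -0.     0.001]
d0 t 24.6 tilt -0.0 pos [424. 206.  90.] grip 16.4
 prof150+8i [52, 112, 115, 114, 114, 113, 115, 114, 130, 177, 195, 195, 194, 195, 194, 194, 194, 194, 193, 193, 193, 193, 194, 202, 201, 202, 244, 178, 93]
 tank pins [(0.92, [355, 320]), (0.54, [385, 316])]
```

```bash
python3 -m pendant '[[[-0.04,0.01,0],[0,0,0],-0.244],[[-0.09,0.02,0],[0,0,0],-0.244],[[-0.14,0.03,0],[0,0,0],-0.244],[[-0.18,0.04,0],[0,0,0],-0.244],[[-0.197,0.041,0],[0,0,0],-0.244]]' | tail -1
python3 -m pendant '[[[0,0,0],[0,0.03,0],-0.244],[[0,0,0],[0,0.07,0],-0.244],[[0,0,0],[0,0.11,0],-0.244],[[0,0,0],[0,0.15,0],-0.244],[[0,0,0],[0,0.18,0],-0.244]]' | tail -1
python3 look2.py d1
python3 -m pendant '[[[0,0,0],[0,0.01,0],-0.244],[[0,0,0],[0,0.02,0],-0.244],[[0,0,0],[0,0.03,0],-0.244],[[0,0,0],[0,0.03,0],-0.244],[[0,0,0],[0,0.03,0],-0.244]]' |tail -1
python3 look2.py d2
python3 -m pendant '[[[0,0,0],[0,0.01,0],-0.244],[[0,0,0],[0,0.02,0],-0.244],[[0,0,0],[0,0.03,0],-0.244],[[0,0,0],[0,0.03,0],-0.244],[[0,0,0],[0,0.03,0],-0.244]]' |tail -1
python3 look2.py d3
python3 -m pendant '[[[0,0,0],[0,0.01,0],-0.244],[[0,0,0],[0,0.02,0],-0.244],[[0,0,0],[0,0.03,0],-0.244],[[0,0,0],[0,0.03,0],-0.244],[[0,0,0],[0,0.03,0],-0.244]]' |tail -1
python3 look2.py d4
```

```text
grasp_force: 16.4
grasp_force: 16.4
d1 t 25.5 tilt 8.3 pos [473. 147.  91.] grip 16.4
 prof150+8i [51, 143, 115, 115, 115, 115, 115, 116, 116, 128, 152, 172, 192, 192, 192, 192, 192, 192, 192, 193, 192, 192, 193, 192, 218, 244, 243, 163, 91]
 tank pins [(0.79, [357, 320])]
grasp_force: 16.4
d2 t 26.1 tilt 9.4 pos [474. 147.  91.] grip 16.4
 prof150+8i [51, 145, 114, 115, 116, 116, 115, 116, 116, 128, 161, 158, 192, 192, 192, 192, 192, 192, 192, 192, 192, 192, 192, 192, 209, 244, 242, 162, 91]
 tank pins [(0.81, [384, 318]), (0.59, [360, 321])]
grasp_force: 16.4
d3 t 26.7 tilt 10.8 pos [474. 147.  91.] grip 16.4
 prof150+8i [51, 146, 115, 115, 115, 116, 115, 115, 115, 127, 169, 123, 191, 192, 192, 192, 192, 192, 192, 192, 192, 192, 192, 193, 193, 244, 243, 163, 91]
 tank pins [(0.84, [357, 320]), (0.62, [385, 317])]
grasp_force: 16.4
d4 t 27.2 tilt 12.2 pos [474. 147.  91.] grip 16.4
 prof150+8i [51, 148, 117, 118, 118, 118, 118, 118, 118, 130, 171, 171, 171, 171, 184, 207, 125, 188, 193, 193, 193, 193, 193, 193, 193, 193, 193, 132, 92]
 tank pins [(0.54, [357, 319])]
```

```bash
python3 -m pendant '[[[0,0,0],[0,0.005,0],-0.244],[[0,0,0],[0,0.01,0],-0.244],[[0,0,0],[0,0.01,0],-0.244],[[0,0,0],[0,0.01,0],-0.244],[[0,0,0],[0,0.01,0],-0.244]]' |tail -1
python3 look2.py d5
python3 -m pendant '[[[0,0,0],[0,0,0],-0.244],[[0,0,0],[0,0,0],-0.244],[[0,0,0],[0,0,0],-0.244],[[0,0,0],[0,0,0],-0.244],[[0,0,0],[0,0,0],-0.244]]' |tail -1
python3 look2.py d6
```

```text
grasp_force: 16.4
d5 t 27.8 tilt 12.6 pos [474. 147.  91.] grip 16.4
 prof150+8i [51, 147, 116, 116, 116, 117, 116, 117, 117, 128, 170, 169, 169, 170, 179, 211, 231, 216, 221, 211, 200, 217, 216, 214, 225, 245, 243, 162, 91]
 tank pins [(0.94, [376, 323]), (0.76, [384, 321]), (0.56, [359, 319])]
grasp_force: 16.4
d6 t 28.4 tilt 12.6 pos [474. 147.  91.] grip 16.4
 prof150+8i [52, 147, 116, 117, 116, 116, 116, 117, 117, 129, 169, 169, 169, 169, 179, 211, 230, 216, 221, 212, 198, 217, 215, 214, 223, 243, 239, 160, 91]
 tank pins [(0.95, [375, 321]), (0.77, [385, 318]), (0.69, [357, 322])]
```

```bash
python3 -m pendant '[[[0,0,0],[0,-0.08,0],-0.244],[[0,0,0],[0,-0.16,0],-0.244],[[0,0,0],[0,-0.24,0],-0.244],[[0,0,0],[0,-0.28,0],-0.244],[[0,0,0],[0,-0.28,0],-0.244]]' |tail -1
python3 -m pendant '[[[0.06,-0.015,0],[0,0,0],-0.244],[[0.13,-0.035,0],[0,0,0],-0.244],[[0.2,-0.055,0],[0,0,0],-0.244],[[0.27,-0.075,0],[0,0,0],-0.244],[[0.34,-0.095,0],[0,0,0],-0.244]]' | tail -1
python3 -c "
from h import *
plan([354,271.7,90],28.5)
s=get_image('side');save('s9',s)
for q in recognise(s,'pin_0')[:5]: print(round(q['conf'],2),q['pixel'],np.round(onz(s,q['pixel'],35)[:2]))"
```

```text
grasp_force: 16.4
grasp_force: 16.4
plan [354, 271.7, 90] shift [ 0.075 -0.019  0.003] mm 31 turn [-0.    -0.002 -0.001]
0.83 [382.1, 327.5] [541.  68.]
0.66 [389.5, 318.4] [559.  93.]
0.62 [355.0, 320.4] [495.  93.]
```

```bash
python3 -c "
import cv2
a=cv2.imread('pics/s9.png')[200:380,230:450];cv2.imwrite('pics/s9c.png',cv2.resize(a,(733,600)))"
```

```text
(no output)
```

View pics/s9c.png

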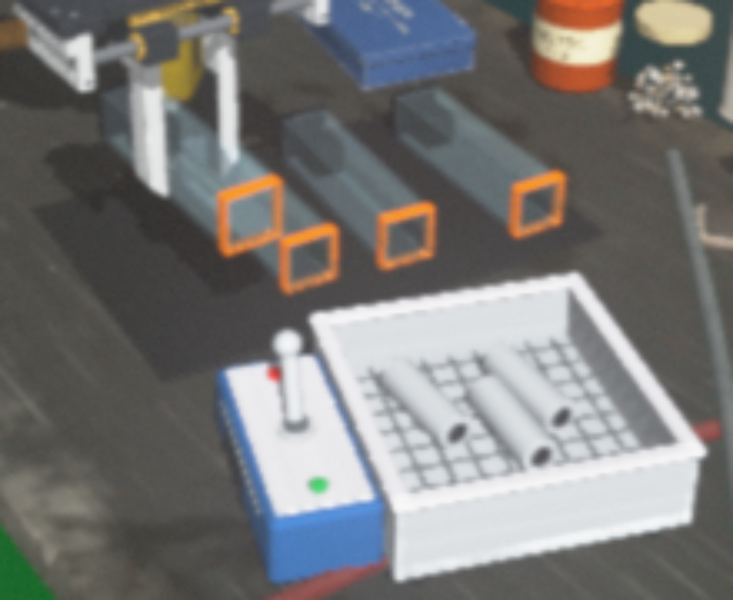

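```bash
python3 -m pendant '[[[0.04,-0.01,0],[0,0,0],-0.244],[[0.075,-0.019,0],[0,0,0],-0.244],[[0.075,-0.019,0.02],[0,0,0],-0.244],[[0.075,-0.019,0.06],[0,0,0],-0.244],[[0.075,-0.019,0.1],[0,0,0],-0.244]]' |tail -1
python3 -m pendant '[[[0,0,0.04],[0,0,0],-0.244],[[0,0,0.08],[0,0,0],-0.244],[[0,0,0.1],[0,0,0],-0.244],[[0,0,0.102],[0,0,0],-0.244]]'
python3 -c "
from h import *
plan([354,271.7,7.5],28.5)"
```

```text
grasp_force: 16.4
time: 30.15
eef_pos: [354.5, 270.1, 8.8]
tool_rot: [-1.606, -2.698, 0.004]
ft_force: [-0.3, 0.0, -1.4]
grip_width: 36.0
grasp_force: 16.4
plan [354, 271.7, 7.5] shift [0.004 0.001 0.003] mm 2 turn [-0.004 -0.    -0.001]
```

```bash
python3 -m pendant '[[[0,0,0.003],[0,0,0],-0.244],[[0,0,0.003],[0,0,0],-0.244],[[0,0,0.003],[0,0,0],-0.15],[[0,0,0.003],[0,0,0],0.1],[[0,0,0.003],[0,0,0],0.2]]' 
python3 -m pendant '[[[0,0,0],[0,0,0],0.2],[[0,0,-0.06],[0,0,0],0.2],[[0,0,-0.14],[0,0,0],0.2],[[0,0,-0.22],[0,0,0],0.2],[[0,0,-0.3],[0,0,0],0.2]]' | head -2
python3 - <<'E'
from h import *
d=get_image('wrist');save('w10',d)
for q in masks_of(d,'tube_0'):
        ys,xs=np.nonzero(q['mask']);P=np.array([onz(d,(x,y),30)[:2] for x,y in zip(xs,ys)],np.float32)
        print(round(q['conf'],2),q['pixel'],cv2.minAreaRect(P))
s=get_image('side')
for q in recognise(s,'toggle_tip'): print(q['conf'],q['pixel'],onz(s,q['pixel'],93))
print('expected',proj(s,[421.7,74,93]))
plan([415.2,113.7,130],9.3)
E
```

```text
time: 30.57
eef_pos: [355.0, 271.3, 9.8]
tool_rot: [1.606, 2.7, 0.001]
ft_force: [-0.1, 0.9, 0.2]
grip_width: 49.7
grasp_force: 0.0
time: 30.98
eef_pos: [354.4, 271.0, 130.9]
0.95 [497.3, 215.9] ((485.4446716308594, 348.3096923828125), (55.7851448059082, 167.59445190429688), 22.000072479248047)
0.89 [417.0, 194.2] ((417.79766845703125, 327.02044677734375), (45.54566192626953, 168.15911865234375), 25.23908805847168)
0.88 [593.7, 237.5] ((573.4031982421875, 376.26092529296875), (65.66357421875, 169.0370635986328), 24.26524543762207)
0.63 [321.2, 219.6] ((355.3858947753906, 270.32586669921875), (38.90484619140625, 167.756103515625), 28.46892738342285)
0.74 [318.1, 305.0] [426.34579032  68.18404936  93.        ]
expected [315.14052874 303.09596023]
plan [415.2, 113.7, 130] shift [-0.418 -0.055 -0.001] mm 169 turn [ 0.002 -0.     0.427]
```

```bash
python3 -m pendant '[[[-0.08,-0.01,0],[0,0,0.1],0],[[-0.16,-0.02,0],[0,0,0.2],-0.5],[[-0.24,-0.03,0],[0,0,0.3],-1],[[-0.32,-0.04,0],[0,0,0.427],-1],[[-0.4,-0.05,0],[0,0,0.427],-1]]' | head -2
python3 -m pendant '[[[-0.015,0,0],[0,0,0],-1],[[-0.015,0,0],[0,0,0],-1],[[-0.015,0,0],[0,0,0],-1],[[-0.015,0,0],[0,0,0],-1]]'
python3 -c "
from h import *
plan([415.2,113.7,82],9.3)"
```

```text
time: 31.6
eef_pos: [413.1, 119.4, 127.9]
time: 31.93
eef_pos: [413.9, 115.9, 128.7]
tool_rot: [-2.032, -2.394, 0.001]
ft_force: [-0.9, 0.2, -0.1]
grip_width: 1.5
grasp_force: 0.0
plan [415.2, 113.7, 82] shift [-0.006  0.002  0.117] mm 47 turn [-0.001 -0.     0.001]
```

```bash
python3 -m pendant '[[[-0.003,0.002,0.04],[0,0,0],-1],[[-0.006,0.002,0.08],[0,0,0],-1],[[-0.006,0.002,0.117],[0,0,0],-1],[[-0.006,0.002,0.117],[0,0,0],-1],[[-0.006,0.002,0.117],[0,0,0],-1]]' | head -2
python3 -m pendant '[[[-0.025,0,0],[0,0,0],-1],[[-0.05,0,0],[0,0,0],-1],[[-0.07,0,0],[0,0,0],-1],[[-0.085,0,0],[0,0,0],-1],[[-0.1,0,0],[0,0,0],-1]]' | head -4
python3 -m pendant '[[[-0.015,0,0],[0,0,0],-1],[[-0.03,0,0],[0,0,0],-1],[[-0.045,0,0],[0,0,0],-1],[[-0.05,0,0],[0,0,0],-1],[[-0.05,0,0],[0,0,0],-1]]' | head -4
python3 -m pendant '[[[0.03,0,0],[0,0,0],-1],[[0.08,0,0],[0,0,0],-1],[[0.13,0,0],[0,0,0],-1],[[0.15,0,-0.08],[0,0,0],-1],[[0.18,0,-0.16],[0,0,0],-1]]' | head -4
python3 - <<'E'
from h import *
s=get_image('side');t=get_image('top');save('s11',s)
for d in(s,t):
  for n in('toggle_tip','pin_0','tape_measure'): print(n,[(round(q['conf'],2),q['pixel'],np.round(onz(d,q['pixel'],93 if n[0]=='t' else 35)[:2])) for q in recognise(d,n)])
a=s['img'][180:380,200:450];save('s11c',{'img':cv2.resize(a,(750,600))})
E
```

```text
time: 32.35
eef_pos: [415.1, 113.6, 82.2]
time: 32.77
eef_pos: [422.4, 72.4, 82.8]
tool_rot: [2.035, 2.393, 0.001]
ft_force: [0.3, 0.3, 0.1]
time: 33.18
eef_pos: [424.7, 56.5, 82.3]
tool_rot: [-2.032, -2.388, -0.007]
ft_force: [-3.5, 34.4, 0.9]
time: 33.6
eef_pos: [412.7, 124.7, 146.3]
tool_rot: [-2.032, -2.393, 0.005]
ft_force: [-0.1, -0.4, 0.4]
toggle_tip [(0.41, [323.9, 314.4], array([434.,  42.])), (0.24, [303.3, 263.1], array([408., 205.]))]
pin_0 [(0.96, [384.3, 323.7], array([547.,  79.])), (0.72, [388.1, 314.7], array([559., 103.]))]
tape_measure [(0.82, [286.3, 217.8], array([379., 405.]))]
toggle_tip []
pin_0 []
tape_measure [(0.94, [191.5, 267.9], array([359., 528.]))]
```

View pics/s11c.png

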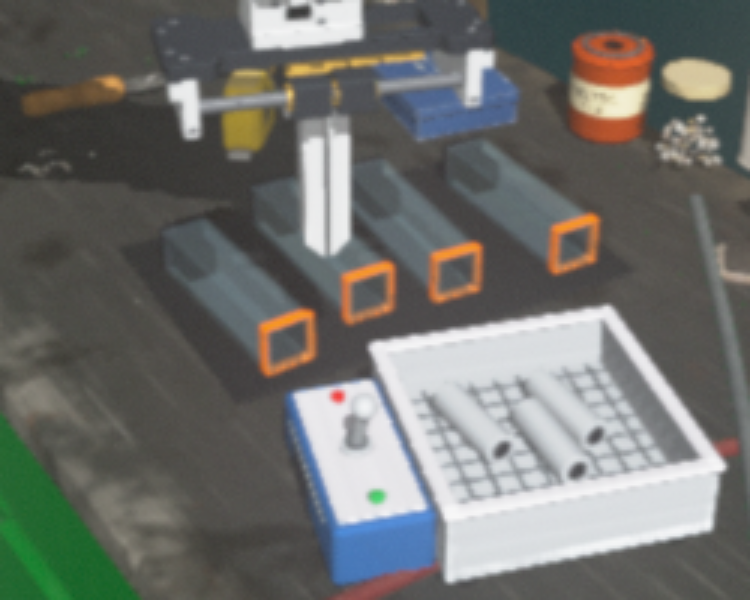

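```bash
python3 - <<'E'
from h import *
s=get_image('side');q=recognise(s,'toggle_tip')[0]['pixel'];a=proj(s,[427.3,39.2,93]);b=proj(s,[421.7,74,93]);print(q,a,b)
if np.linalg.norm(a-q)<np.linalg.norm(b-q): print(r.finish_job())
E
```

```text
Traceback (most recent call last):
IndexError: list index out of range
```

```bash
python3 - <<'E'
from h import *
s=get_image('side');print(proj(s,[427.3,39.2,93]),proj(s,[421.7,74,93]))
print([(q['conf'],q['pixel']) for q in recognise(s,'toggle_tip')])
E
```

```text
[320.05303508 315.57910587] [315.14052874 303.09596023]
[(0.67, [319.0, 315.3])]
```

The tip is at (319, 315), which matches the "on" position (320, 316), so I'm handing in.

```bash
python3 -c "
from station import r
print(r.finish_job())"
```

```text
the job is handed in; nothing more can be done
None
```

The job is handed in, though the verdict wasn't shown to me: all three pins are in the washer tank, all four tubes lie flat on the mat with their spacers inside (one was already empty), and the toggle is on the green side.

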